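# Wedge a rocking oilstone box on the carver's bench

### The arm

A 6-joint arm with a two-finger parallel gripper is mounted at the origin on the work surface. World frame = base frame: x ahead of the robot, y to its left, z up, the work surface at z = 0. Lengths are in m, angles in degrees, forces in N, time in s.
With the tool pointing down it reaches from about 0.375 to 0.9 m from the base axis. Payload 3.1 kg.
Tool frame: the origin (TCP) lies at the very end of the fingers, on their centre line; the grasp point (between the pads) lies 19 mm behind it; z points along the fingers, y is the line along which they close (so a half turn about z gives the same grasp; the last joint's range is limited). The gripper opens to 87 mm and grips with 3 to 60 N. Pads are 19 mm wide; open, the fingers measure 117 mm over their backs; the gripper's body (75 mm by 190 mm) begins 51 mm behind the grasp point.
Start: joints at [-82.649, 30.224, 82.088, -0, 67.689, -10.227], TCP at [0.189, -0.596, 0.223] pointing down, gripper open.
Joint ranges: [-176.69, 176.69], [-43.24, 126.21], [12.49, 139.97], [-82, 262], [0, 151.66], [-163.58, 163.58]. Speed limits (degrees/s): [159.86, 159.86, 180, 180, 180, 180].

### API

Orientations are given as a 3x3 rotation matrix whose columns are the frame's x, y, z axes.
In Python, from rig import bot, imaging gives the robot as it stands.
- The arm moves only by the tool drive_tool, never from a script. Its argument "deltas" is text: rows parted by semicolons, each of 5 numbers parted by spaces: the finger opening in mm, from 0 to 87, then the shift along the world's x, y, z in mm, then the turn about the world's z in rad. In form: jaw dx dy dz twist; .... A call has 1 to 12 rows; each row is the pose to reach, as a shift and turn from the pose commanded when the call began; what a row does not reach only later rows make up. A row lasts 1/10 s, in which the tool goes at most 50 mm and 8.59 degrees, less where a joint would pass 70% of its speed; a pose out of reach is approached as far as the arm can. A call with a gripper value outside its range is refused whole. The fingers move at their own pace and stop on an object; the grip force is fixed at half the most. Time passes only in rows, so rows that repeat a pose let the fingers close. It gives the time, the measured TCP pose, the force, the opening and the grip force at its end, in the units of the state.
- bot.read_state(): the state, without advancing time (a new reading comes with each control period).
- imaging.capture(name): name is "scene" or "top" or "wrist"; returns the picture (420x560x3 uint8, red, green, blue); there is no depth.
- imaging.camera_model(name): a dict with "fx", "fy", "cx", "cy" (pixels), "T" (4x4, takes a point from camera to world coordinates). Camera axes: x right, y down, z forward; pixel columns grow to the right and rows downward; lengths in m; the calibration is good to about 2 mm. A picture is of the moment at which its call begins: read the wrist's pose just before it. camera_model takes no time and is no camera call; for the wrist camera it gives the pose at the moment of the call.
- bot.hand_in(): hands the job in; it is judged then, once.
The state is a dict: "time_s": time; "joint_positions": joint angles; "qvel": joint speeds; "tau": joint torques, N m; "position": TCP position; "tcp_rot": TCP orientation; "force": force on the tool from outside, world axes, zero at the start; "moment": the same for the moment, N m; "opening": opening from 0.0 (shut) to 1.0 (fully open); "grasp_force": force on a finger pad.
Only numpy, scipy, OpenCV 4.12 (cv2) and the standard library are available. Lean on these libraries where they do the work, as an engineer would, in place of code of your own. Each camera call takes 0.05 s, during which the arm holds its last target. There are 200 camera calls.

### The job

The oilstone box rocks on the bench because one of its feet is too short. Push the loose wooden wedge along the bench, thin end first, in under that short foot until the box just stops rocking, without jacking it up out of level; then press down firmly on the wooden button above that foot to prove the corner sits solid, and move clear. Push and press only: do not pick up or tip the wedge or the box, do not shove the box out of its place, and leave the other things on the bench alone.

Things in the scene. Friction and masses are not known exactly. Their poses are not given: they have to be found in the camera images.
- box: Open-topped wooden box, 180 (x) by 150 (y) mm, underside 25 and rim 65 mm above the bench, 1.4 to 2.1 kg, loose on four round feet (24 mm balls) at x = +-75, y = +-60 mm, with a 22 mm round button on each corner above. Origin: on the bench under its centre; z up. It stands level; a grey oilstone inside on its +y side keeps it on the foot at (+75, +60), while the foot at (-75, -60) is too short.
- corner_button: The round wooden button, 22 mm across and 8 mm high, on the box's corner right above the short foot. Origin: centre of its underside; fixed to the box.
- button_top (a point): Centre of the top face of that button, 73 mm above the bench. While the foot below hangs free, a press of some 2 to 6 N here rocks the box about its other diagonal and the button sinks by the foot's gap; once wedged it stays.
- foot_bottom (a point): Lowest point of the short foot (a 24 mm ball) at x = -75, y = -60 mm of the box; it hangs 5 to 10 mm above the bench (differs each time). A wedge meeting it is felt as a push that rises from under 1 N past 2 N at once and to 10 N or more within 10 mm; pushed on, it shoves the box, jacks it up and lifts the foot at (+75, +60) off the bench.
- wedge: Loose plain wooden wedge lying flat on the bench on the box's -x side, 90 mm long (its x), 50 mm wide, 60 g. Origin: centre of its underside. Its thin end, 3 mm thick, is at x = +45 mm and starts pointing roughly to the short foot; its thick end, an upright face 15.6 mm high, is at x = -45 mm. The top slopes 0.14 mm per mm.
- wedge_face (a point): Middle of the wedge's sloping top face, 9.3 mm above its underside; its z axis is square to that face.
- gouge: Bystander: round-handled wood gouge, 195 mm long, 24 mm thick, lying on the bench.
- knife: Bystander: carving knife, 170 mm long, 18 mm thick, lying on the bench.
- fretwork: Bystander: small fretwork panel, 70 by 100 by 12 mm, lying flat on the bench.
There are look-alikes about, which are no part of the job. Of the things that look like the box, the larger one is meant. Leave any turquoise look-alike of the wedge alone.

How it is judged (in metres and radians):
On the way, in this order (a step that is already met when the one before it is completed fails the run):
1. the thin end of the wedge, lying on the bench, is in under the short foot (x of foot_bottom in the frame of wedge between -0.035 and 0.038 m and y of foot_bottom in the frame of wedge between -0.023 and 0.023 m and height (world z) of wedge below 0.006 m), for 0.1 s.
2. the button above the short foot is pressed with more than 4 N, the wedge takes more than 1.5 N of it, and the box stays level (contact force between the fingers and corner_button above 4 N and contact force between wedge and box above 1.5 N and angle between box's own z axis and vertical below 0.012 rad and x of foot_bottom in the frame of wedge between -0.035 and 0.038 m and y of foot_bottom in the frame of wedge between -0.023 and 0.023 m), for 0.3 s.
At the end, for the whole second after the job is handed in: Wedge flat on the bench under the short foot (foot within 23 mm of its centre line, 7 mm or more in from its thin end), foot on it or within 1.5 mm of it; box level within 0.012 rad, at rest, within 15 mm of its start; robot clear after pressing the button with over 4 N for 0.3 s (x of foot_bottom in the frame of wedge between -0.035 and 0.038 m and y of foot_bottom in the frame of wedge between -0.023 and 0.023 m and angle between box's own z axis and vertical below 0.012 rad and z of foot_bottom in the frame of wedge_face below 0.0015 m and angle between wedge's own z axis and vertical below 0.03 rad and height (world z) of wedge below 0.004 m and distance of box from where it was at the start of the episode below 0.015 m and linear speed of each of box, wedge below 0.02 m/s); the robot touches nothing.
It fails at once if the wedge is lifted or tipped off the bench (height (world z) of wedge above 0.012 m or angle between wedge's own z axis and vertical above 0.3 rad).
It fails at once if the box is lifted or tipped (height (world z) of box above 0.012 m or angle between box's own z axis and vertical above 0.2 rad).
It fails at once if the box is shoved more than 20 mm out of its place (distance of box from where it was at the start of the episode above 0.02 m).
It fails at once if another thing on the bench is disturbed (distance of any of gouge, knife, fretwork from where it was at the start of the episode above 0.03 m).
It also fails if it takes over 51 s, if anything falls off the work surface, if the arm or the gripper's body presses on something with over 40 N, if the wrist force passes 120 N, or if a joint passes its speed limit or range.

## Working session

There is one attempt and no reset: what is moved stays moved. The work goes in short steps, Python scripts to look and compute and a tool call to move; the robot and the scene stay as the last step left them, time stands still between calls to the robot, and variables do not carry over. Pictures are saved under pics/ and viewed, at most 10 in all, crops included, and the job is handed in when it is done.

Besides the shell and the picture viewer there is one more tool, called after "Call:" as a command line: name --argument value ..., lists and objects as JSON in quotes. drive_tool: Moves the arm, as the interface text tells. Its arguments: {"type":"object","properties":{"deltas":{"type":"string"}},"required":["deltas"]}

```bash
mkdir -p pics; python3 - <<'E'
from rig import bot, imaging
import cv2,numpy as np
for n in("scene","top"):
    im=imaging.capture(n); cv2.imwrite(f"pics/{n}0.png",im[:,:,::-1])
    m=imaging.camera_model(n); print(n,m["fx"],m["cx"],m["cy"],np.round(m["T"],4).tolist())
s=bot.read_state();print(s["time_s"],s["position"],np.round(s["tcp_rot"],3).tolist(),s["force"],s["opening"])
E
```

```text
scene 426.2654313765702 290.4316294139671 206.31020624135428 [[0.2025, 0.7727, -0.6016, 1.2033], [0.9793, -0.1631, 0.1201, -0.0346], [-0.0053, -0.6134, -0.7897, 0.8808], [0.0, 0.0, 0.0, 1.0]]
top 482.13370864988997 281.68473315318585 204.92056303377214 [[0.0021, -0.9971, 0.0757, 0.5399], [-0.9996, -0.0041, -0.0269, 0.0971], [0.0272, -0.0756, -0.9968, 1.0839], [0.0, 0.0, 0.0, 1.0]]
0.1 [ 0.18868944 -0.59515062  0.22166487] [[0.953, 0.302, -0.0], [0.302, -0.953, 0.002], [0.0, -0.002, -1.0]] [-0.92973767 -0.2798916   0.13666159] 0.9977243083424167
```

View pics/top0.png

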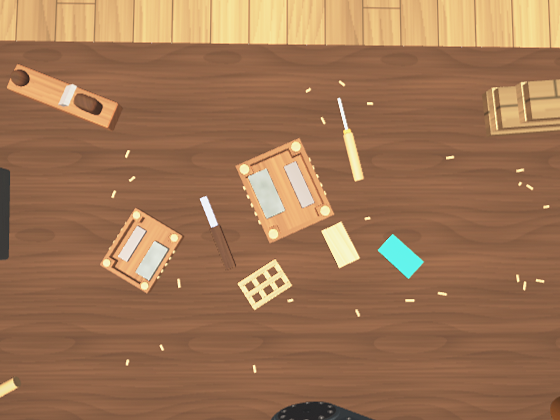

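View pics/scene0.png

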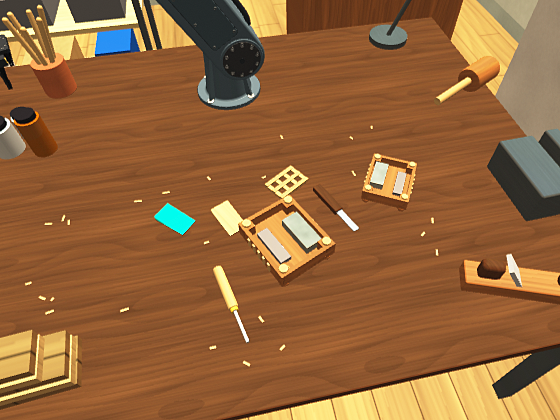

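The top view shows the large box with buttons near (244,169), (296,146), (325,211) and (273,234). The short foot is under (325,211). The pale wedge is at (340,245), pointing up-left, and the turquoise one is at (400,256).

```bash
cat > h.py <<'E'
from rig import bot, imaging
import cv2,numpy as np
def ray(n,px,z,m=None):
    m=m or imaging.camera_model(n); T=np.array(m["T"])
    d=T[:3,:3]@np.array([(px[0]-m["cx"])/m["fx"],(px[1]-m["cy"])/m["fy"],1])
    return T[:3,3]+d*(z-T[2,3])/d[2]
def project(n,p):
    m=imaging.camera_model(n); T=np.array(m["T"]); c=T[:3,:3].T@(np.array(p)-T[:3,3])
    return np.array([m["cx"]+m["fx"]*c[0]/c[2],m["cy"]+m["fy"]*c[1]/c[2]])
E
python3 - <<'E'
from h import *
def pale(n):
    im=cv2.imread(f"pics/{n}0.png"); h=cv2.cvtColor(im,cv2.COLOR_BGR2HSV)
    return im,h
for n,seed,bs in(("top",(340,245),[(244,169),(296,146),(325,211),(273,234)]),("scene",(226,217),[(328,241),(283,268),(247,228),(288,203)])):
    im,h=pale(n); print(n,[h[y,x].tolist() for x,y in [seed]+bs])
    mk=cv2.inRange(h,(15,50,170),(32,190,255))
    cnt,l,st,ce=cv2.connectedComponentsWithStats(mk)
    for x,y in bs:
        k=l[y,x]; print("btn",(x,y),st[k].tolist(),ce[k].round(1),ray(n,ce[k],.073).round(4))
    k=l[seed[1],seed[0]]; print("wedge",st[k].tolist(),ce[k])
    c=cv2.findContours((l==k).astype(np.uint8),0,2)[0][0]
    q=cv2.boxPoints(cv2.minAreaRect(c)); print(q.round(1).tolist())
    print(cv2.approxPolyDP(cv2.convexHull(c),2.5,True)[:,0].tolist())
    for p in q: print(ray(n,p,.003)[:2].round(4),ray(n,p,.0156)[:2].round(4))
    x,y=seed
    cv2.imwrite(f"pics/{n}_w.png",cv2.resize(im[y-60:y+50,x-40:x+90],None,fx=5,fy=5,interpolation=2))
E
```

```text
top [[28, 47, 247], [27, 56, 246], [26, 59, 246], [27, 56, 246], [27, 55, 246]]
btn (244, 169) [239, 164, 11, 12, 89] [243.9 168.7] [0.6931 0.1497 0.073 ]
btn (296, 146) [290, 139, 12, 13, 95] [295.6 145.7] [0.743  0.0404 0.073 ]
btn (325, 211) [319, 205, 14, 11, 98] [325.2 210.3] [ 0.6056 -0.022   0.073 ]
btn (273, 234) [246, 178, 33, 62, 226] [266.5 219.8] [0.5853 0.1016 0.073 ]
wedge [0, 0, 560, 420, 200565] [276.64600005 233.90339292]
[[496.0, 123.0], [496.0, 123.0], [496.0, 123.0], [496.0, 123.0]]
[[496, 123]]
[ 0.8135 -0.4262] [ 0.8104 -0.4201]
[ 0.8135 -0.4262] [ 0.8104 -0.4201]
[ 0.8135 -0.4262] [ 0.8104 -0.4201]
[ 0.8135 -0.4262] [ 0.8104 -0.4201]
scene [[29, 72, 255], [28, 80, 254], [27, 86, 253], [16, 172, 241], [15, 171, 128]]
btn (328, 241) [211, 165, 124, 113, 3354] [273.7 224. ] [0.631  0.0396 0.073 ]
btn (283, 268) [211, 165, 124, 113, 3354] [273.7 224. ] [0.631  0.0396 0.073 ]
btn (247, 228) [211, 165, 124, 113, 3354] [273.7 224. ] [0.631  0.0396 0.073 ]
btn (288, 203) [0, 0, 560, 420, 205437] [273.2 205.2] [0.5762 0.0484 0.073 ]
wedge [211, 165, 124, 113, 3354] [273.7039356  224.00536673]
[[209.60000610351562, 208.5], [297.79998779296875, 159.60000610351562], [343.8999938964844, 242.60000610351562], [255.8000030517578, 291.6000061035156]]
[[290, 165], [308, 178], [334, 243], [282, 277], [230, 235], [211, 208]]
[ 0.4984 -0.1082] [ 0.5086 -0.1072]
[0.3738 0.1534] [0.3857 0.1507]
[0.6716 0.2039] [0.6793 0.2005]
[ 0.7572 -0.0271] [ 0.7636 -0.0272]
```

View pics/scene_w.png

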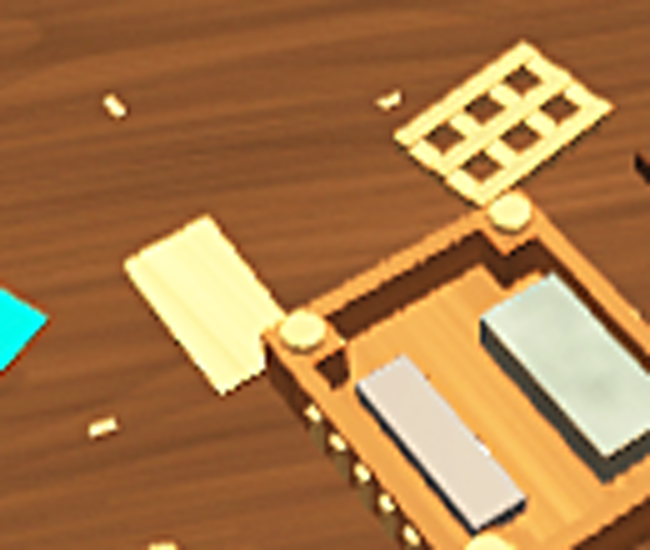

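The crop (5x, offset 186,157) shows the wedge's thick-end corners at (211,210) and (227.5,199.5), and its thin end at (230.5,235.5) beside the button at (246.5,223). The wedge is clear of the box. I'll tighten the masks and solve the poses.

```bash
python3 - <<'E'
from h import *
im=cv2.imread("pics/top0.png"); h=cv2.cvtColor(im,cv2.COLOR_BGR2HSV)
mk=cv2.inRange(h,(20,35,190),(34,110,255))
cnt,l,st,ce=cv2.connectedComponentsWithStats(mk)
B=[]
for x,y in [(244,169),(296,146),(325,211),(273,234)]:
    k=l[y,x]; p=ray("top",ce[k],.073); B.append(p[:2]); print("btn",st[k].tolist(),ce[k].round(1),p.round(4))
B=np.array(B); print("sides",[np.linalg.norm(B[i]-B[(i+1)%4]).round(4) for i in range(4)])
xd=(B[1]-B[2])+(B[0]-B[3]); print("box yaw",np.degrees(np.arctan2(xd[1],xd[0])),"centre",B.mean(0))
print("scene btn",ray("scene",(246.4,223),.073).round(4))
k=l[245,340]; c=cv2.findContours((l==k).astype(np.uint8),0,2)[0][0]
print(st[k],cv2.minAreaRect(c)); q=cv2.boxPoints(cv2.minAreaRect(c))
q=q[np.argsort(q[:,1])]; print(q.round(1).tolist())
W=np.array([ray("top",p,z)[:2] for p,z in zip(q,(.003,.003,.0156,.0156))])
print(W.round(4).tolist()); t=W[:2].mean(0);b=W[2:].mean(0);d=t-b
print("thin",t,"thick",b,"len",np.linalg.norm(d),"width",np.linalg.norm(W[0]-W[1]),np.linalg.norm(W[2]-W[3]),"yaw",np.degrees(np.arctan2(d[1],d[0])))
print("scene thick",ray("scene",(211,210),.0156)[:2],ray("scene",(227.6,199.6),.0156)[:2],"thin",ray("scene",(230.4,235.6),.003)[:2])
d/=np.linalg.norm(d); f=B[2]-b; print("foot rel thick: along",f@d,"left",d[0]*f[1]-d[1]*f[0])
E
```

```text
btn [240, 164, 9, 11, 77] [243.9 168.8] [0.6928 0.1497 0.073 ]
btn [291, 142, 10, 10, 76] [295.4 146.1] [0.7421 0.0409 0.073 ]
btn [320, 206, 10, 10, 81] [324.7 210.4] [ 0.6055 -0.0208  0.073 ]
btn [268, 229, 10, 10, 78] [272.9 233.5] [0.5565 0.0881 0.073 ]
sides [np.float64(0.1195), np.float64(0.1499), np.float64(0.1194), np.float64(0.1495)]
box yaw 24.305803885063334 centre [0.6492579  0.06448253]
scene btn [ 0.615  -0.0222  0.073 ]
[322 222  37  46 923] ((339.8988342285156, 244.29087829589844), (41.37828826904297, 22.387828826904297), 64.17900848388672)
[[341.0, 220.8000030517578], [320.79998779296875, 230.5], [359.0, 258.0], [338.79998779296875, 267.79998779296875]]
[[0.5867, -0.0656], [0.5647, -0.02], [0.5038, -0.1032], [0.4823, -0.0582]]
thin [ 0.575678   -0.04283068] thick [ 0.49305103 -0.0807092 ] len 0.09089553197958102 width 0.05062432991106636 0.04979327674967887 yaw 24.62804636704575
scene thick [ 0.51401244 -0.10417409] [ 0.48878137 -0.05873439] thin [ 0.59391911 -0.06531507]
foot rel thick: along 0.12720875409872473 left 0.007590050556576855
```

The short foot is about 127 mm ahead of the thick face and 8 mm left of the wedge's line. The two cameras differ by about 8 mm in x, so I'll check again with the wrist camera. First I'll move behind the wedge, up high.

Call:
drive_tool --deltas "10 24 44 -7 0.01; 10 48 88 -14 0.02; 10 72 132 -21 0.04; 10 96 176 -28 0.06; 10 120 220 -35 0.08; 10 144 264 -42 0.10; 10 168 308 -49 0.12; 10 192 352 -56 0.122; 10 216 396 -63 0.122; 10 240 440 -70 0.122; 10 262 480 -76 0.122; 10 272 500 -80 0.122"

```text
time_s: 1.3
position: [0.4615, -0.0924, 0.142]
tcp_rot: [[0.908, 0.419, -0.001], [0.419, -0.908, 0.001], [-0.0, -0.001, -1.0]]
force: [0.6, -1.4, -0.4]
opening: 0.124
grasp_force: 0.0
```

```bash
python3 - <<'E'
from h import *
import json
s=bot.read_state();m=imaging.camera_model("wrist"); im=imaging.capture("wrist"); cv2.imwrite("pics/w1.png",im[:,:,::-1])
m["T"]=np.array(m["T"]).tolist(); json.dump(m,open("w1.json","w"))
print(s["time_s"],s["position"],s["force"],np.round(s["tcp_rot"],3).tolist(),np.round(m["T"],3).tolist(),m["fx"])
for p in [(.6055,-.0208,.073),(.615,-.022,.073),(.493,-.081,.0156)]: print(project("wrist",p))
E
```

```text
1.3 [ 0.46151033 -0.09238532  0.14197704] [ 0.61358937 -1.36078466 -0.38904318] [[0.908, 0.419, -0.001], [0.419, -0.908, 0.001], [-0.0, -0.001, -1.0]] [[0.42, -0.873, -0.249, 0.529], [-0.907, -0.404, -0.115, -0.061], [-0.0, 0.274, -0.962, 0.304], [0.0, 0.0, 0.0, 1.0]] 360.35362505188573
[274.34054504 -51.55930921]
[283.65405158 -68.93429897]
[284.99811943 164.78185034]
```

View pics/w1.png

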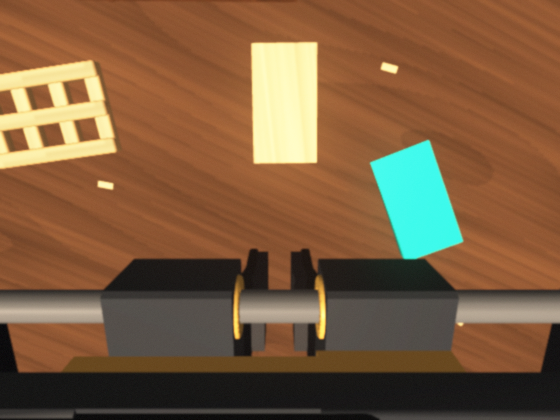

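The wrist view shows the wedge at columns 251–317 and rows 42–163. Its thick-end middle is at (284,163), against a predicted (285,165), so the top camera is confirmed and the yaw is aligned. I'll lower behind it.

Call:
drive_tool --deltas "10 0 0 -40 0; 10 0 0 -80 0; 10 0 0 -110 0; 10 0 0 -125 0; 10 0 0 -133 0; 10 0 0 -133 0; 10 0 0 -133 0"

```text
time_s: 2.05
position: [0.4611, -0.0961, 0.01]
tcp_rot: [[0.91, 0.416, 0.001], [0.416, -0.91, -0.0], [0.001, 0.001, -1.0]]
force: [0.4, -0.1, -0.1]
opening: 0.114
grasp_force: 0.0
```

Call:
drive_tool --deltas "10 9 4 -1 0; 10 18 8 -1 0; 10 23 10.5 -1 0; 10 27 12.4 -1 0; 10 32 14.7 -1 0; 10 36 16.5 -1 0; 10 41 18.8 -1 0; 10 45.5 20.9 -1 0; 10 50 22.9 -1 0; 10 54.5 25 -1 0; 10 59 27 -1 0; 10 59 27 -1 0"

```text
time_s: 3.25
position: [0.5208, -0.0687, 0.0086]
tcp_rot: [[0.909, 0.416, 0.001], [0.416, -0.909, -0.0], [0.001, 0.001, -1.0]]
force: [0.1, 0.1, -0.1]
opening: 0.114
grasp_force: 0.0
```

```bash
python3 - <<'E'
from h import *
im=imaging.capture("top"); cv2.imwrite("pics/t2.png",cv2.resize(im[130:300,220:400,::-1],None,fx=3.5,fy=3.5)); 
im=imaging.capture("wrist"); cv2.imwrite("pics/w2.png",im[:,:,::-1])
print(bot.read_state()["force"])
E
python3 -c "
import cv2,numpy as np
a=cv2.imread('pics/t2.png');b=cv2.imread('pics/w2.png');b=cv2.resize(b,(400,300));a=cv2.resize(a,(400,378))
c=np.zeros((378,800,3),np.uint8);c[:,:400]=a;c[:300,400:]=b;cv2.imwrite('pics/c2.png',c)"
```

```text
[-1.10756272 -0.10294871  0.38043183]
```

View pics/c2.png

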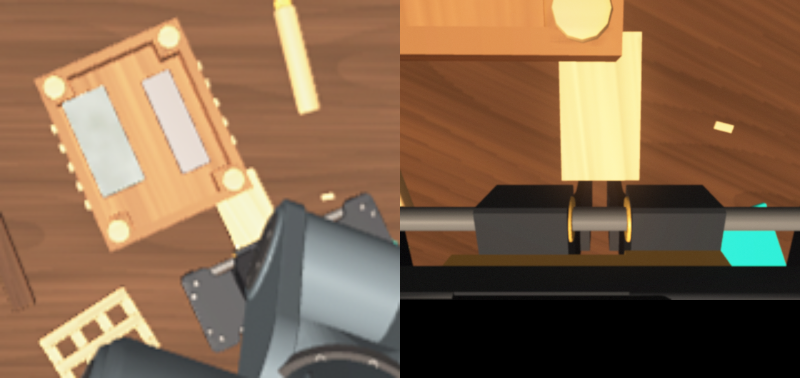

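The wedge is straight, going under the corner with the foot slightly left of its centreline, as planned. I'll continue in small steps and watch the force.

Call:
drive_tool --deltas "10 2.7 1.25 0 0; 10 5.5 2.5 0 0; 10 8.2 3.75 0 0; 10 8.2 3.75 0 0"

```text
time_s: 3.75
position: [0.5286, -0.065, 0.0086]
tcp_rot: [[0.909, 0.416, 0.001], [0.416, -0.909, -0.0], [0.001, 0.001, -1.0]]
force: [0.4, 0.4, -0.3]
opening: 0.118
grasp_force: 0.0
```

Call:
drive_tool --deltas "10 1.8 0.8 0 0; 10 3.6 1.7 0 0; 10 3.6 1.7 0 0"

```text
time_s: 4.05
position: [0.5316, -0.0632, 0.0085]
tcp_rot: [[0.909, 0.416, -0.0], [0.416, -0.909, 0.0], [-0.0, -0.0, -1.0]]
force: [-0.7, 0.0, 0.3]
opening: 0.112
grasp_force: 0.1
```

Call:
drive_tool --deltas "10 1.8 0.8 0 0; 10 3.6 1.7 0 0; 10 3.6 1.7 0 0"

```text
time_s: 4.35
position: [0.534, -0.0615, 0.0085]
tcp_rot: [[0.909, 0.416, -0.003], [0.416, -0.909, 0.0], [-0.002, -0.001, -1.0]]
force: [-3.4, -3.1, 3.2]
opening: 0.112
grasp_force: 2.2
```

Contact at about 4.4 N along the push, with the foot about 27 mm ahead of the wedge's centre, which suggests a gap of about 5.5 mm. I'll back off, raise, close the jaws and check.

Call:
drive_tool --deltas "10 -4 -2 0 0; 10 -12 -6 0 0; 10 -20 -9 0 0; 10 -20 -9 10 0; 10 -20 -9 50 0; 0 -20 -9 95 0; 0 -10 -4 120 0; 0 -10 -4 120 0; 0 -10 -4 120 0"

```text
time_s: 5.25
position: [0.5255, -0.0656, 0.1295]
tcp_rot: [[0.909, 0.416, 0.002], [0.416, -0.909, -0.001], [0.002, 0.001, -1.0]]
force: [-0.6, 0.0, -0.5]
opening: 0.006
grasp_force: 0.0
```

```bash
python3 - <<'E'
from h import *
s=bot.read_state();m=imaging.camera_model("wrist"); im=imaging.capture("wrist"); cv2.imwrite("pics/w3.png",im[:,:,::-1])
h=cv2.cvtColor(im,cv2.COLOR_RGB2HSV); mk=cv2.inRange(h,(20,35,190),(34,110,255))
cnt,l,st,ce=cv2.connectedComponentsWithStats(mk)
for k in range(1,cnt):
    if st[k,4]>300: print(st[k].tolist(),ce[k].round(1),ray("wrist",ce[k],.073,m).round(4))
print(s["position"],s["force"])
for p in [(.6055,-.0208,.073)]: print(project("wrist",p))
im=imaging.capture("top");h=cv2.cvtColor(im,cv2.COLOR_RGB2HSV); mk=cv2.inRange(h,(20,35,190),(34,110,255))
cnt,l,st,ce=cv2.connectedComponentsWithStats(mk)
for k in range(1,cnt):
    if 60<st[k,4]<110: print("top",st[k].tolist(),ce[k].round(1),ray("top",ce[k],.073).round(4))
E
```

```text
[411, 0, 34, 36, 833] [427.2  16.9] [ 0.6711 -0.0876  0.073 ]
[42, 58, 35, 38, 1001] [58.8 76.6] [0.5574 0.0866 0.073 ]
[252, 60, 34, 37, 999] [268.4  77.9] [ 0.6065 -0.0217  0.073 ]
[248, 61, 66, 123, 5865] [283.8 135.8] [ 0.5808 -0.0432  0.073 ]
[0, 157, 103, 40, 1710] [ 55.9 173.4] [0.5025 0.0735 0.073 ]
[0, 193, 113, 48, 2087] [ 54.7 212.2] [0.4781 0.0677 0.073 ]
[0, 228, 115, 26, 1273] [ 57.  240.1] [0.4605 0.0615 0.073 ]
[ 0.52545011 -0.06563641  0.12950291] [-0.63189468  0.03173399 -0.48452346]
[267.51223293  76.75253627]
top [312, 0, 4, 33, 97] [313.5  14.1] [1.0328 0.0016 0.073 ]
top [463, 0, 4, 46, 102] [464.4  21.5] [ 1.0211 -0.3294  0.073 ]
top [477, 0, 4, 46, 102] [477.9  28.4] [ 1.0059 -0.3589  0.073 ]
top [505, 11, 3, 35, 63] [505.5  31.4] [ 1.    -0.42   0.073]
top [320, 19, 4, 25, 70] [321.6  33.3] [ 0.9901 -0.0159  0.073 ]
top [492, 87, 6, 43, 67] [494.4 107.8] [ 0.8291 -0.3898  0.073 ]
top [291, 141, 10, 11, 78] [295.6 146. ] [0.7423 0.0406 0.073 ]
top [239, 164, 10, 11, 77] [243.8 168.8] [0.6927 0.1499 0.073 ]
top [320, 206, 10, 10, 80] [324.6 210.3] [ 0.6056 -0.0207  0.073 ]
top [268, 229, 10, 10, 79] [272.8 233.5] [0.5565 0.0883 0.073 ]
```

View pics/w3.png

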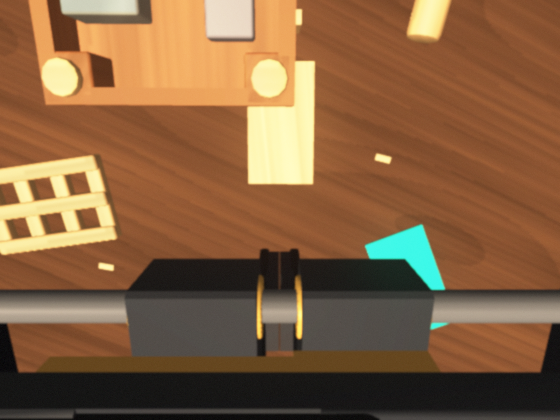

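The box has not moved: the button is still at (0.606, -0.021). The wedge sits square under the corner, spanning columns 248–314 and rows 61–184. Now I'll go over the button and press.

Call:
drive_tool --deltas "0 25 14 0 0; 0 50 28 0 0; 0 75 41 0 0; 0 80.5 44.5 -15 0; 0 80.5 44.5 -35 0; 0 80.5 44.5 -50 0; 0 80.5 44.5 -54 0; 0 80.5 44.5 -54 0"

```text
time_s: 6.15
position: [0.6033, -0.0212, 0.0732]
tcp_rot: [[0.91, 0.415, -0.005], [0.415, -0.91, 0.001], [-0.004, -0.003, -1.0]]
force: [-0.2, 0.0, 0.7]
opening: 0.005
grasp_force: 0.2
```

Call:
drive_tool --deltas "0 0 0 -1 0; 0 0 0 -2 0; 0 0 0 -3 0; 0 0 0 -3 0"

```text
time_s: 6.55
position: [0.6036, -0.0214, 0.0728]
tcp_rot: [[0.91, 0.416, -0.004], [0.416, -0.91, 0.0], [-0.003, -0.002, -1.0]]
force: [-4.8, -0.5, 14.1]
opening: 0.009
grasp_force: 7.2
```

The button stays at 72.8 mm under 14 N, so the corner is solid. I'll hold, then lift clear.

Call:
drive_tool --deltas "0 0 0 0 0; 0 0 0 0 0; 0 0 0 0 0; 0 0 0 0 0; 0 0 0 0 0; 0 0 0 0 0"

```text
time_s: 7.15
position: [0.6036, -0.0214, 0.0728]
tcp_rot: [[0.91, 0.416, -0.003], [0.416, -0.91, 0.0], [-0.003, -0.002, -1.0]]
force: [-5.3, -0.4, 15.0]
opening: 0.008
grasp_force: 7.2
```

Call:
drive_tool --deltas "0 0 0 3 0; 0 0 0 10 0; 0 0 0 40 0; 0 -15 -7 70 0; 0 -45 -25 90 0; 0 -80 -44 100 0; 0 -80 -44 100 0; 0 -80 -44 100 0"

```text
time_s: 7.95
position: [0.5255, -0.0656, 0.1718]
tcp_rot: [[0.91, 0.414, 0.001], [0.414, -0.91, 0.0], [0.001, 0.0, -1.0]]
force: [0.6, 0.1, 0.2]
opening: 0.007
grasp_force: 0.0
```

```bash
python3 - <<'E'
from h import *
m=imaging.camera_model("wrist"); im=imaging.capture("wrist"); cv2.imwrite("pics/w4.png",im[:,:,::-1])
h=cv2.cvtColor(im,cv2.COLOR_RGB2HSV); mk=cv2.inRange(h,(20,35,190),(34,110,255))
cnt,l,st,ce=cv2.connectedComponentsWithStats(mk)
for k in range(1,cnt):
    if st[k,4]>300: print(st[k].tolist(),ce[k].round(1),ray("wrist",ce[k],.073,m)[:2].round(4))
    if st[k,4]>2500:
        x,y,w,hh=st[k,:4]; t=ray("wrist",(x+w/2,y+hh),.0156,m)[:2]
        f=np.array([.606,-.0212])-t; d=np.array([.909,.417]); print("thick",t,"foot x,y in wedge",f@d-.045,d[0]*f[1]-d[1]*f[0])
print(bot.read_state()["force"])
E
```

```text
[393, 0, 33, 46, 974] [408.5  22.1] [ 0.6786 -0.0886]
[81, 67, 29, 32, 702] [95.  82.8] [0.5573 0.0868]
[256, 68, 29, 32, 706] [269.9  83.5] [ 0.6064 -0.0218]
[252, 68, 58, 107, 4516] [283.1 132.5] [ 0.5804 -0.0436]
thick [ 0.54339524 -0.05941132] foot x,y in wedge 0.027841845696482265 0.008627901061246036
[11, 152, 124, 85, 4925] [ 74.3 193.3] [0.4764 0.0784]
thick [0.40956158 0.09291387] foot x,y in wedge 0.0859770446074151 -0.18564432823587654
[-0.02432905  0.39822812  0.42535376]
```

View pics/w4.png

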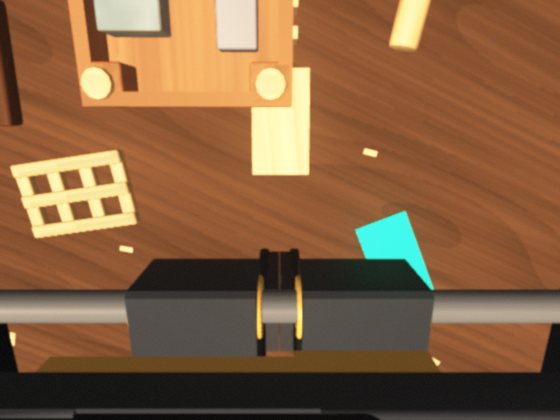

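The wedge is in place, with the foot at x = 28 mm and y = 9 mm in its frame. The button reads the same position as before (270,83), and the robot is clear. Handing in.

```bash
python3 -c "
from rig import bot
print(bot.hand_in())"
```

```text
the job is handed in; nothing more can be done
None
```

The job is handed in, with no verdict shown: the wedge is in under the short foot (28 mm ahead of its centre, 9 mm off its line), the button held at 72.8 mm under about 15 N, the box did not measurably move, and the arm is clear.

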